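# Run a fingertip along a row of vial caps

### The job

Five amber vials stand in a row in the metal rack and their white snap caps are all sitting proud. With the fingertips, trace lightly along the row of caps in one pass, starting at the end beside the white thread cone, so that each cap in turn is pressed fully home; keep the fingertips close over the caps (within about 3 cm) until the last one is down, then move clear. Only touch the caps: press gently, never pull one up, and leave the cone, the bottle and the other loose things where they stand.

Things in the scene. Friction and masses are not known exactly. Their poses are not given: they have to be found in the camera images.
- rack: heavy two-deck dark steel vial rack, 56 x 186 mm, 45 mm high, does not move when pushed; origin on the bench under its centre, z up. The row of five vials runs along its y axis, vial centres at y = +68, +34, 0, -34, -68 mm and x = 0 (cap1 to cap5 in this order).
- cone_mid (a point): white thread cone with a dark core hole in its top, upright, base 66 mm across, 98 mm tall, loose; point on its axis 50 mm above the bench. It stands beyond one end of the row (either one), about 150 mm from the rack's centre; the caps are done starting from this end.
- flask_mid (a point): small amber glass bottle with black cap, upright, 48 mm across, 98 mm tall, loose; point on its axis 50 mm above the bench. It stands beyond the other end of the row.
- marker: loose marker pen lying on the bench on the robot's side of the rack, 128 mm long along its x, 13 mm wide, 12 mm high; origin at mid-length on its underside. Leave alone.
- dish: loose small glass dish, 60 mm across, 14 mm high, on the far side of the rack; origin under its centre. Leave alone.
- beaker: loose small glass beaker, 54 mm across, 60 mm high, on the far side of the rack; origin under its centre. Leave alone.
- stopper: loose grey-black rubber stopper, 28 mm across, 25 mm high, on the far side of the rack; origin under its centre. Leave alone.
- cap1_top (a point): centre of the top of white snap cap 1: 26 mm across, 8 mm skirt, then a cone tapering up 6 mm to a flat top 6 mm across. The top is 80 mm above the bench when fully proud and 74 mm when fully home.
- cap1 (a joint): how far cap 1 is pressed down: 0 fully proud, 0.006 m fully home (it starts at 0 to 0.0015); it slides stiffly with about 1.5 N of friction, stays where it is left, and fingertips drawn across its sloping top also press it down
- cap2_top (a point): centre of the top of white snap cap 2: 26 mm across, 8 mm skirt, then a cone tapering up 6 mm to a flat top 6 mm across. The top is 80 mm above the bench when fully proud and 74 mm when fully home.
- cap2 (a joint): how far cap 2 is pressed down: 0 fully proud, 0.006 m fully home (it starts at 0 to 0.0015); it slides stiffly with about 1.5 N of friction, stays where it is left, and fingertips drawn across its sloping top also press it down
- cap3_top (a point): centre of the top of white snap cap 3: 26 mm across, 8 mm skirt, then a cone tapering up 6 mm to a flat top 6 mm across. The top is 80 mm above the bench when fully proud and 74 mm when fully home.
- cap3 (a joint): how far cap 3 is pressed down: 0 fully proud, 0.006 m fully home (it starts at 0 to 0.0015); it slides stiffly with about 1.5 N of friction, stays where it is left, and fingertips drawn across its sloping top also press it down
- cap4_top (a point): centre of the top of white snap cap 4: 26 mm across, 8 mm skirt, then a cone tapering up 6 mm to a flat top 6 mm across. The top is 80 mm above the bench when fully proud and 74 mm when fully home.
- cap4 (a joint): how far cap 4 is pressed down: 0 fully proud, 0.006 m fully home (it starts at 0 to 0.0015); it slides stiffly with about 1.5 N of friction, stays where it is left, and fingertips drawn across its sloping top also press it down
- cap5_top (a point): centre of the top of white snap cap 5: 26 mm across, 8 mm skirt, then a cone tapering up 6 mm to a flat top 6 mm across. The top is 80 mm above the bench when fully proud and 74 mm when fully home.
- cap5 (a joint): how far cap 5 is pressed down: 0 fully proud, 0.006 m fully home (it starts at 0 to 0.0015); it slides stiffly with about 1.5 N of friction, stays where it is left, and fingertips drawn across its sloping top also press it down

How it is judged (in metres and radians):
On the way, in this order (a step that is already met when the one before it is completed fails the run):
1. the first cap, counted from the cone's end, is home and those after it are not yet (((y of cone_mid in the frame of rack above 0 m and value of joint cap1 above 0.004 m and value of joint each of cap2, cap3, cap4, cap5 below 0.004 m) or (y of cone_mid in the frame of rack below 0 m and value of joint cap5 above 0.004 m and value of joint each of cap4, cap3, cap2, cap1 below 0.004 m))), for 0.05 s.
2. the second cap, counted from the cone's end, is home and those after it are not yet (((y of cone_mid in the frame of rack above 0 m and value of joint each of cap1, cap2 above 0.004 m and value of joint each of cap3, cap4, cap5 below 0.004 m) or (y of cone_mid in the frame of rack below 0 m and value of joint each of cap5, cap4 above 0.004 m and value of joint each of cap3, cap2, cap1 below 0.004 m))), for 0.05 s.
3. the third cap, counted from the cone's end, is home and those after it are not yet (((y of cone_mid in the frame of rack above 0 m and value of joint each of cap1, cap2, cap3 above 0.004 m and value of joint each of cap4, cap5 below 0.004 m) or (y of cone_mid in the frame of rack below 0 m and value of joint each of cap5, cap4, cap3 above 0.004 m and value of joint each of cap2, cap1 below 0.004 m))), for 0.05 s.
4. the fourth cap, counted from the cone's end, is home and those after it are not yet (((y of cone_mid in the frame of rack above 0 m and value of joint each of cap1, cap2, cap3, cap4 above 0.004 m and value of joint cap5 below 0.004 m) or (y of cone_mid in the frame of rack below 0 m and value of joint each of cap5, cap4, cap3, cap2 above 0.004 m and value of joint cap1 below 0.004 m))), for 0.05 s.
5. the fifth and last cap is home too (((y of cone_mid in the frame of rack above 0 m and value of joint each of cap1, cap2, cap3, cap4, cap5 above 0.004 m) or (y of cone_mid in the frame of rack below 0 m and value of joint each of cap5, cap4, cap3, cap2, cap1 above 0.004 m))), for 0.05 s.
At the end, for the whole second after the job is handed in: all five caps are within 2 mm of fully down; the cone and the bottle stand upright and every loose thing is within 20 mm of where it was (value of joint each of cap1, cap2, cap3, cap4, cap5 above 0.004 m and distance of each of cone_mid, flask_mid, marker, dish, beaker, stopper from where it was at the start of the episode below 0.02 m and angle between each of cone_mid, flask_mid's own z axis and vertical below 0.2 rad); the robot touches nothing.
It fails at once if the fingertips rise more than about 50 mm above the caps part-way along the row (height (world z) of the grasp point above 0.15 m and ((value of joint cap1 above 0.004 m and value of joint cap5 below 0.004 m) or (value of joint cap5 above 0.004 m and value of joint cap1 below 0.004 m))).
It fails at once if a cap is pulled up more than 3 mm above where it is seated loosely (value of joint any of cap1, cap2, cap3, cap4, cap5 below -0.003 m).
It fails at once if a cap or the rack is pushed with more than 40 N (contact force between the arm and rack above 40 N).
It fails at once if a bystander is knocked, lifted or carried more than 20 mm (distance of any of cone_mid, flask_mid, marker, dish, beaker, stopper from where it was at the start of the episode above 0.02 m).
It also fails if it takes over 40 s, if anything falls off the work surface, if the arm or the gripper's body presses on something with over 40 N, if the wrist force passes 120 N, or if a joint passes its speed limit or range.

### The arm

A 7-joint arm with a two-finger parallel gripper is mounted at the origin on the work surface. World frame = base frame: x ahead of the robot, y to its left, z up, the work surface at z = 0. Lengths are in m, angles in degrees, forces in N, time in s.
With the tool pointing down it reaches from about 0.425 to 0.95 m from the base axis. Payload 4.7 kg.
Tool frame: the origin (TCP) lies midway between the tips of the shut fingers; the grasp point (between the pads) lies 19 mm behind it; z points along the fingers, y is the line along which they close (so a half turn about z gives the same grasp; the last joint's range is limited). The gripper opens to 85 mm and grips with 20 to 120 N. Pads are 22 mm wide; open, the fingers measure 114 mm over their backs; the gripper's body (76 mm by 85 mm) begins 54 mm behind the grasp point. The pads swing forward as they close: fully open they stand 13 mm farther back than shut.
Start: joints at [75.407, 26.849, -2.785, 87.806, 1.381, 65.374, -4.715], TCP at [0.151, -0.658, 0.202] pointing down, gripper open.
Joint ranges: [-148.3, 148.3], [-19.14, 114.17], [-79.39, 73.82], [5.75, 140.21], [-59.74, 239.74], [12.07, 113.84], [-152.46, 152.46]. Speed limits (degrees/s): [147.25, 147.25, 180, 180, 180, 180, 180].

### API

Orientations are given as a 3x3 rotation matrix whose columns are the frame's x, y, z axes.
In Python, from plant import arm, eyes, ticket gives the robot as it stands. The module is installed in compiled form; this text tells all that it offers.
- The arm moves only by the tool arm_command, never from a script. Its argument "motion" is a list that holds one entry, the list of rows, each a list of 7 numbers: the turn, a rotation vector about the tool's x, y, z in rad, then the shift along the tool's x, y, z in m, then the opening, from 0 (shut) to 1 (fully open). In form: [[[wx, wy, wz, x, y, z, fingers], ...]]. A call has exactly 10 rows; each row shifts and turns the commanded pose from where the row before left it, along the tool's axes as they then stand; what a row does not reach is not made up. A row lasts 1/12 s, in which the tool goes at most 41.7 mm and 7.16 degrees, less where a joint would pass 70% of its speed; a pose out of reach is approached as far as the arm can. A call with a gripper value outside its range is refused whole. The fingers move at their own pace and stop on an object; "force" is the grip in N (left out, the last holds). Time passes only in rows, so rows that do not move let the fingers close, or fill a call up. It gives the time, the measured TCP pose, the force, the opening and the grip force at its end, in the units of the state.
- arm.get_state(): the state, without advancing time (a new reading comes with each control period).
- eyes.read_camera(name): name is "side" or "top"; returns a dict with "color" (384x512x3 uint8, red, green, blue), "depth" (384x512 float32, m along the optical axis (not along the pixel's ray), 0 where there is no reading), "mtx" (3x3 intrinsics, pixels), "R" (3x3) and "t" (3): a world point X has camera coordinates R X + t. Camera axes: x right, y down, z forward; pixel columns grow to the right and rows downward; lengths in m; the calibration is good to about 2 mm. A picture is of the moment at which its call begins.
- ticket.finish_job(): hands the job in; it is judged then, once.
Trained networks look in a picture, given as the dict that the camera call returned (one of the last four; its "shot" number tells which), for a name from the list of things; names that differ only in an ending like _2 or _b are one class to them, and where a whole thing is asked for, a point or a joint stands for the part that bears it (a point fixed in the world has none). Each returns a list of dicts, best first, with "confidence" (0 to 1); they miss things now and then, are a little off and sometimes report something else, mostly with a low value. They report only what shows in the picture. A call takes as long as a camera call.
- eyes.regions_of(name, picture): "mask" (384x512 bool, what is visible of it) and "extent" ([left, top, right, bottom] in pixels, round what is visible of it).
The state is a dict: "time_s": time; "qpos": joint angles; "qd": joint speeds; "effort": joint torques, N m; "ee_pos": TCP position; "tool_rot": TCP orientation; "force": force on the tool from outside, world axes, zero at the start; "moment": the same for the moment, N m; "width": finger opening in m; "grasp_force": force on a finger pad.
Only numpy, scipy, OpenCV 4.12 (cv2) and the standard library are available. Lean on these libraries where they do the work, as an engineer would, in place of code of your own. Each camera call takes 0.05 s, during which the arm holds its last target. There are 200 camera calls.

## Working session

There is one attempt and no reset: what is moved stays moved. The work goes in short steps, Python scripts to look and compute and a tool call to move; the robot and the scene stay as the last step left them, time stands still between calls to the robot, and variables do not carry over. Pictures are saved under pics/ and viewed, at most 10 in all, crops included, and the job is handed in when it is done.

Besides the shell and the picture viewer there is one more tool, called after "Emit:" by a JSON object that holds its "name" and its "arguments". arm_command: Moves the arm, as the interface text tells. Its arguments: {"type":"object","properties":{"motion":{"type":"array"},"force":{"type":"number"}},"required":["motion"]}

```bash
mkdir -p pics; cat > h.py <<'E'
import numpy as np, cv2
from plant import arm, eyes, ticket
def pts(p):
    d=p["depth"]; v,u=np.mgrid[:384,:512]; K=p["mtx"]
    c=np.stack([(u-K[0,2])/K[0,0]*d,(v-K[1,2])/K[1,1]*d,d],-1)
    w=(c-np.array(p["t"]))@np.array(p["R"]); w[d==0]=np.nan
    return w
def save(p,n): cv2.imwrite("pics/"+n,p["color"][...,::-1])
E
python3 - <<'E'
from h import *
s=arm.get_state(); print(s["ee_pos"],s["tool_rot"],s["width"],s["force"],s["time_s"])
for c in ("top","side"):
    p=eyes.read_camera(c); save(p,c+"0.png"); w=pts(p)
    print(c,"cam at",-np.array(p["R"]).T@p["t"])
    for n in ["rack","cone_mid","flask_mid","cap1_top","marker","dish","beaker","stopper"]:
        for r in eyes.regions_of(n,p)[:6]:
            q=w[r["mask"]]; q=q[~np.isnan(q[:,0])]
            print(n,round(r["confidence"],2),[int(x) for x in r["extent"]],np.round(np.median(q,0),3),np.round(np.percentile(q,[2],0),3),np.round(np.percentile(q,[98],0),3)) if len(q) else print(n,"nodepth",r["extent"])
E
```

```text
[ 0.15095258 -0.65723054  0.20073887] [[ 9.74625341e-01  2.23841794e-01 -5.43289553e-04]
 [ 2.23842431e-01 -9.74623447e-01  1.92404553e-03]
 [-9.88209352e-05 -1.99683478e-03 -9.99998001e-01]] 0.08542796337612012 [-0.78324103 -0.14407482  0.35945506] 0.0
top cam at [0.48121575 0.02687656 0.72317848]
rack 0.62 [247, 175, 359, 232] [ 0.574 -0.05   0.046] [[ 0.538 -0.14   0.011]] [[0.615 0.034 0.08 ]]
rack 0.28 [275, 199, 292, 210] [ 0.569 -0.018  0.077] [[ 0.558 -0.03   0.073]] [[ 0.581 -0.007  0.081]]
cone_mid 0.85 [370, 164, 415, 205] [ 0.599 -0.195  0.079] [[ 0.575 -0.226  0.015]] [[ 0.628 -0.177  0.1  ]]
flask_mid 0.57 [198, 203, 231, 236] [0.543 0.096 0.069] [[0.524 0.077 0.012]] [[0.567 0.121 0.099]]
cap1_top 0.78 [256, 205, 270, 217] [0.561 0.016 0.076] [[0.551 0.005 0.073]] [[0.572 0.025 0.08 ]]
marker 0.81 [271, 229, 335, 275] [ 0.491 -0.048  0.01 ] [[ 0.461 -0.106 -0.001]] [[0.524 0.002 0.013]]
dish 0.75 [237, 146, 264, 180] [0.657 0.033 0.009] [[0.629 0.007 0.003]] [[0.681 0.058 0.015]]
beaker 0.37 [316, 187, 328, 205] [ 0.585 -0.084  0.076] [[ 0.574 -0.096  0.057]] [[ 0.598 
[... 1020 characters left out ...]
236, 194, 268, 220] [0.657 0.029 0.009] [[0.628 0.006 0.002]] [[0.681 0.057 0.015]]
dish 0.83 [234, 195, 269, 221] [0.657 0.029 0.009] [[0.628 0.005 0.001]] [[0.681 0.058 0.015]]
dish 0.35 [327, 156, 341, 164] [ 0.588 -0.114  0.075] [[ 0.579 -0.126  0.067]] [[ 0.601 -0.105  0.08 ]]
beaker 0.88 [281, 130, 306, 173] [ 0.682 -0.102  0.041] [[ 0.659 -0.13   0.005]] [[ 0.708 -0.08   0.06 ]]
stopper 0.75 [273, 183, 287, 196] [ 0.641 -0.028  0.023] [[ 0.632 -0.043  0.003]] [[ 0.655 -0.019  0.027]]
stopper 0.74 [299, 189, 312, 204] [ 0.565 -0.015  0.075] [[ 0.556 -0.029  0.067]] [[ 0.578 -0.006  0.08 ]]
stopper 0.22 [290, 201, 300, 219] [0.558 0.019 0.075] [[0.549 0.004 0.066]] [[0.572 0.027 0.079]]
```

```bash
python3 - <<'E'
from h import *
for c in ("top","side"):
    p=eyes.read_camera(c); w=pts(p); col=p["color"].astype(int)
    m=(w[...,2]>0.060)&(w[...,2]<0.083)&(col.min(-1)>130)&(w[...,0]>.53)&(w[...,0]<.62)&(w[...,1]>-.15)&(w[...,1]<.05)
    n,l,st,ce=cv2.connectedComponentsWithStats(m.astype(np.uint8))
    for i in range(1,n):
        if st[i,4]<15: continue
        q=w[l==i]; t=q[q[:,2]>np.percentile(q[:,2],85)]
        print(c,st[i,4],"mid",np.round((q.min(0)+q.max(0))/2,4)[:2],"top",np.round(t.mean(0),4),"max",q[:,2].max().round(4),"size",np.round(np.ptp(q,axis=0),3))
    cv2.imwrite(f"pics/{c}c.png",cv2.resize(p["color"][100:290,190:430,::-1],None,fx=3,fy=3,interpolation=cv2.INTER_CUBIC))
E
```

```text
top 202 mid [ 0.593  -0.1175] top [ 0.5922 -0.1179  0.0801] max 0.0819 size [0.025 0.025 0.015]
top 201 mid [ 0.5857 -0.0847] top [ 0.5848 -0.0853  0.0791] max 0.0809 size [0.025 0.025 0.013]
top 203 mid [ 0.5781 -0.052 ] top [ 0.5779 -0.052   0.0796] max 0.0826 size [0.025 0.026 0.017]
top 199 mid [ 0.5701 -0.0194] top [ 0.5694 -0.0186  0.0804] max 0.0818 size [0.026 0.025 0.012]
top 202 mid [0.5619 0.0148] top [0.5621 0.0137 0.0791] max 0.0815 size [0.025 0.025 0.012]
side 442 mid [ 0.5843 -0.0846] top [ 0.583  -0.0828  0.079 ] max 0.081 size [0.042 0.093 0.015]
side 165 mid [ 0.5688 -0.0185] top [ 0.5685 -0.0178  0.0795] max 0.0815 size [0.026 0.026 0.012]
side 172 mid [0.5609 0.0143] top [0.5605 0.0148 0.0788] max 0.0809 size [0.025 0.026 0.013]
```

View pics/topc.png

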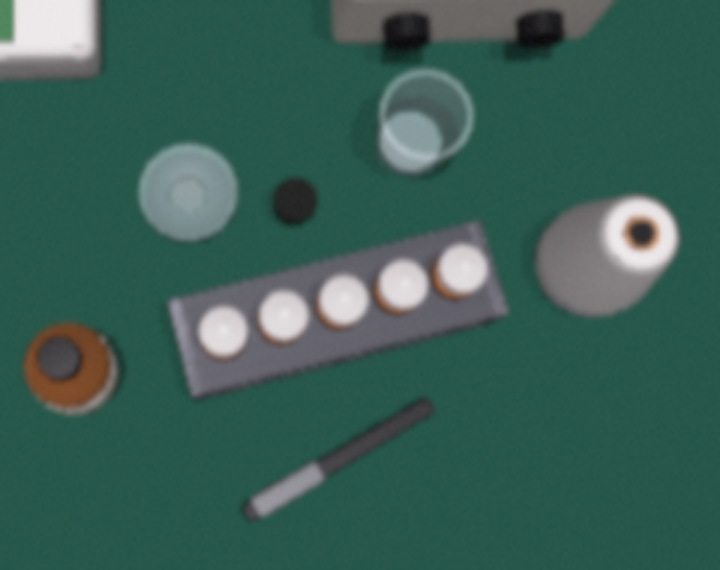

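The top view shows the white caps from (462,268) beside the cone to (223,330) beside the amber bottle, in crop pixels. The spacing I measured is 34 mm, as specified. The tool's -y axis already lies along the row, so I'll shut the fingers and move over the cap at the cone's end.

Emit:
{"name": "arm_command", "arguments": {"motion": [[[0,0,0,0.0276,-0.0214,0,0],[0,0,0,0.0276,-0.0214,0,0],[0,0,0,0.0276,-0.0214,0,0],[0,0,0,0.0276,-0.0214,0,0],[0,0,0,0.0276,-0.0214,0,0],[0,0,0,0.0276,-0.0214,0,0],[0,0,0,0.0276,-0.0214,0,0],[0,0,0,0.0276,-0.0214,0,0],[0,0,0,0.0276,-0.0214,0,0],[0,0,0,0.0276,-0.0214,0,0]]]}}

```text
time_s: 1.83
ee_pos: [0.3731, -0.3862, 0.2022]
tool_rot: [[0.975, 0.224, 0.0], [0.224, -0.975, -0.001], [0.0, 0.001, -1.0]]
force: [0.2, -0.7, 0.0]
width: 0.0002
grasp_force: 0.0
```

Emit:
{"name": "arm_command", "arguments": {"motion": [[[0,0,0,0.0276,-0.0214,0,0],[0,0,0,0.0276,-0.0214,0,0],[0,0,0,0.0276,-0.0214,0,0],[0,0,0,0.0276,-0.0214,0,0],[0,0,0,0.0276,-0.0214,0,0],[0,0,0,0.0276,-0.0214,0,0],[0,0,0,0.0276,-0.0214,0,0],[0,0,0,0.0276,-0.0214,0,0],[0,0,0,0.0276,-0.0214,0,0],[0,0,0,0,0,0,0]]]}}

```text
time_s: 2.67
ee_pos: [0.5755, -0.1356, 0.2023]
tool_rot: [[0.972, 0.235, 0.004], [0.235, -0.972, 0.005], [0.005, -0.004, -1.0]]
force: [0.4, 1.2, 0.8]
width: 0.0004
grasp_force: 0.0
```

Emit:
{"name": "arm_command", "arguments": {"motion": [[[0,0,0,0.01,-0.0066,0,0],[0,0,0,0.01,-0.0066,0,0],[0,0,0,0,0,0.025,0],[0,0,0,0,0,0.025,0],[0,0,0,0,0,0.025,0],[0,0,0,0,0,0.025,0],[0,0,0,0,0,0.008,0],[0,0,0,0,0,0,0],[0,0,0,0,0,0,0],[0,0,0,0,0,0,0]]]}}

```text
time_s: 3.5
ee_pos: [0.5892, -0.1272, 0.0955]
tool_rot: [[0.975, 0.223, 0.003], [0.223, -0.975, -0.001], [0.003, 0.001, -1.0]]
force: [0.7, 0.4, 0.7]
width: -0.0002
grasp_force: 0.0
```

```bash
python3 - <<'E'
from h import *
p=eyes.read_camera("side")
cv2.imwrite("pics/side1.png",cv2.resize(p["color"][60:290,200:430,::-1],None,fx=2.6,fy=2.6,interpolation=cv2.INTER_CUBIC))
s=arm.get_state(); print(s["ee_pos"],s["tool_rot"],s["force"])
E
```

```text
[ 0.58920372 -0.12717833  0.09571159] [[ 9.74706143e-01  2.23463587e-01  3.45827252e-03]
 [ 2.23467350e-01 -9.74711136e-01 -7.37848706e-04]
 [ 3.20593441e-03  1.49199666e-03 -9.99993748e-01]] [-0.03469997  0.51346194 -0.80928334]
```

View pics/side1.png

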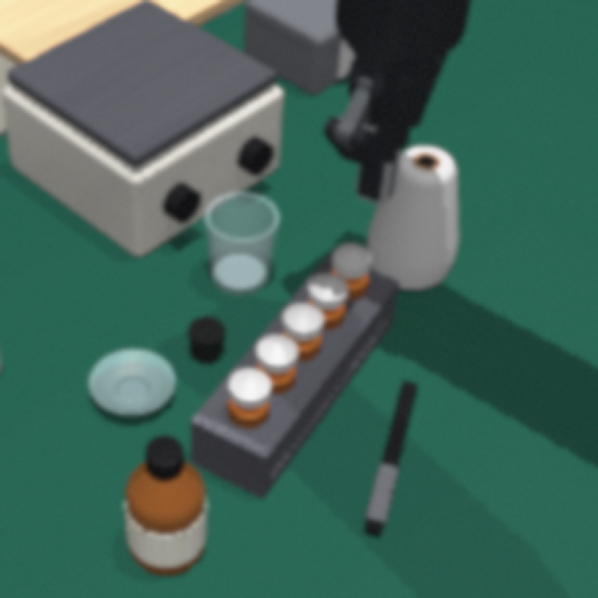

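```bash
python3 - <<'E'
from h import *
s=arm.get_state(); P=[np.array(s["ee_pos"]),np.array([.5928,-.1175,.08]),np.array([.5615,.0145,.08])]
for c in ("side","top"):
    p=eyes.read_camera(c)
    for X in P:
        x=np.array(p["mtx"])@(np.array(p["R"])@X+p["t"]); print(c,x[:2]/x[2],(x[:2]/x[2]-[200,60])*2.6)
    w=pts(p); m=(w[...,2]>.085)&(w[...,2]<.16)&(p["color"].max(-1)<90)&(w[...,1]>-.17)&(w[...,1]<-.06)&(w[...,0]>.54)&(w[...,0]<.67)
    q=w[m]; 
    for lo in np.arange(.085,.16,.01):
        k=q[(q[:,2]>=lo)&(q[:,2]<lo+.01)]
        if len(k): print(c,round(lo,3),len(k),np.round(k.min(0),3),np.round(k.max(0),3))
E
```

```text
side [341.20131149 147.79173425] [367.12340987 228.25850906]
side [335.11815239 156.01768243] [351.30719621 249.64597432]
side [295.80466812 204.84091169] [249.09213712 376.58637039]
side 0.125 24 [ 0.579 -0.132  0.125] [ 0.598 -0.115  0.135]
side 0.135 55 [ 0.576 -0.132  0.135] [ 0.599 -0.112  0.145]
side 0.145 60 [ 0.576 -0.13   0.145] [ 0.597 -0.113  0.155]
side 0.155 18 [ 0.576 -0.13   0.155] [ 0.59  -0.113  0.16 ]
top [352.60568891 189.3921179 ] [396.77479116 336.41950655]
top [344.29852189 189.05133196] [375.1761569  335.53346309]
top [263.85070901 210.12902848] [166.01184342 390.33547405]
top 0.125 6 [ 0.577 -0.13   0.126] [ 0.58  -0.123  0.134]
top 0.135 9 [ 0.577 -0.128  0.137] [ 0.581 -0.119  0.144]
top 0.145 4 [ 0.577 -0.124  0.15 ] [ 0.58  -0.118  0.154]
top 0.155 1 [ 0.579 -0.115  0.159] [ 0.579 -0.115  0.159]
```

```bash
python3 - <<'E'
from h import *
p=eyes.read_camera("side"); w=pts(p)
e=np.array(arm.get_state()["ee_pos"])
m=(np.hypot(w[...,0]-e[0],w[...,1]-e[1])<.035)&(w[...,2]>.082)&(w[...,2]<.14)
for lo in np.arange(.08,.14,.005):
    k=m&(w[...,2]>=lo)&(w[...,2]<lo+.005)
    if k.any(): print(round(lo,3),k.sum(),np.round(w[k].min(0),3),np.round(w[k].max(0),3),np.median(p["color"][k],0))
cv2.imwrite("pics/side2.png",cv2.resize(p["color"][110:180,310:390,::-1],None,fx=8,fy=8,interpolation=cv2.INTER_CUBIC))
E
```

```text
0.12 4 [ 0.581 -0.125  0.125] [ 0.595 -0.121  0.125] [64. 92. 84.]
0.125 12 [ 0.576 -0.132  0.125] [ 0.597 -0.12   0.13 ] [71.5 88.5 84.5]
0.13 23 [ 0.576 -0.137  0.13 ] [ 0.597 -0.115  0.135] [78. 80. 82.]
0.135 38 [ 0.575 -0.135  0.135] [ 0.597 -0.114  0.14 ] [44. 49. 51.]
```

View pics/side2.png

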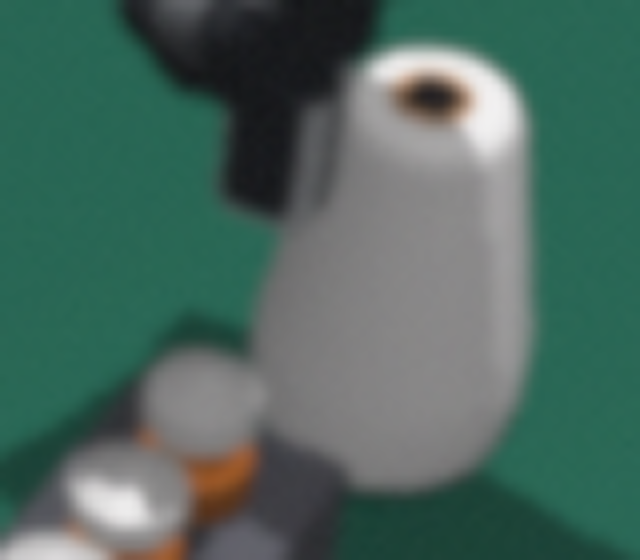

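The picture shows the fingertip ending near pixel (265,210). By depth that is z≈0.125, about 29 mm above the reported TCP. The arm's z reading and the camera disagree, so I'll align in xy, go down part of the way and measure again before touching anything.

Emit:
{"name": "arm_command", "arguments": {"motion": [[[0,0,0,0.003,-0.0045,0,0],[0,0,0,0.0027,-0.0042,0,0],[0,0,0,0,0,0.003,0],[0,0,0,0,0,0.003,0],[0,0,0,0,0,0.002,0],[0,0,0,0,0,0,0],[0,0,0,0,0,0,0],[0,0,0,0,0,0,0],[0,0,0,0,0,0,0],[0,0,0,0,0,0,0]]]}}

```text
time_s: 4.53
ee_pos: [0.5914, -0.1172, 0.0859]
tool_rot: [[0.975, 0.224, 0.0], [0.224, -0.975, -0.0], [0.0, 0.0, -1.0]]
force: [-0.2, 0.5, -0.2]
width: 0.0
grasp_force: 0.0
```

```bash
cat >> h.py <<'E'
def tip(lo=.06,hi=.2,r=.03):
    s=arm.get_state(); e=np.array(s["ee_pos"]); print(e.round(4),np.round(s["force"],1),s["width"])
    for c in ("side","top"):
        p=eyes.read_camera(c); w=pts(p); col=p["color"].astype(int)
        m=(np.hypot(w[...,0]-e[0],w[...,1]-e[1])<r)&(w[...,2]>lo)&(w[...,2]<hi)&(col.max(-1)<75)
        q=w[m]
        if len(q): print(c,len(q),"lowest dark",np.round(np.sort(q[:,2])[:8],3),np.round(q.min(0),3),np.round(q.max(0),3))
def caps():
    for c in ("side","top"):
        p=eyes.read_camera(c); w=pts(p)
        for k in range(5):
            X=np.array([.593,-.1175])+k*np.array([-.0078,.033])
            m=(np.hypot(w[...,0]-X[0],w[...,1]-X[1])<.004)&(w[...,2]>.06)&(w[...,2]<.09)
            print(c,k+1,m.sum(),np.median(w[m][:,2]).round(4) if m.any() else None)
E
python3 -c "
from h import *
tip()
caps()"
```

```text
[ 0.5914 -0.1172  0.0859] [-0.2  0.5 -0.2] 3.8971352789063726e-05
side 402 lowest dark [0.117 0.122 0.122 0.123 0.123 0.124 0.124 0.125] [ 0.57  -0.146  0.117] [ 0.6   -0.088  0.2  ]
top 76 lowest dark [0.119 0.123 0.125 0.127 0.129 0.131 0.136 0.139] [ 0.571 -0.126  0.119] [ 0.583 -0.089  0.196]
side 1 13 0.0794
side 2 14 0.0785
side 3 14 0.0796
side 4 15 0.0792
side 5 15 0.0787
top 1 0 None
top 2 13 0.08
top 3 20 0.0795
top 4 18 0.08
top 5 21 0.0791
```

Emit:
{"name": "arm_command", "arguments": {"motion": [[[0,0,0,0,0,0.004,0],[0,0,0,0,0,0.004,0],[0,0,0,0,0,0.004,0],[0,0,0,0,0,0.004,0],[0,0,0,0,0,0.002,0],[0,0,0,0,0,0.002,0],[0,0,0,0,0,0.002,0],[0,0,0,0,0,0.002,0],[0,0,0,0,0,0,0],[0,0,0,0,0,0,0]]]}}

```text
time_s: 5.57
ee_pos: [0.5913, -0.1171, 0.0618]
tool_rot: [[0.975, 0.224, -0.0], [0.224, -0.975, -0.0], [-0.0, 0.0, -1.0]]
force: [-0.7, -0.3, -0.5]
width: 0.0002
grasp_force: 0.0
```

```bash
python3 -c "
from h import *
tip()
p=eyes.read_camera('side')
cv2.imwrite('pics/side3.png',cv2.resize(p['color'][110:180,310:390,::-1],None,fx=8,fy=8,interpolation=cv2.INTER_CUBIC))"
```

```text
[ 0.5913 -0.1171  0.0618] [-0.7 -0.3 -0.5] 0.00015473015659952228
side 563 lowest dark [0.092 0.095 0.098 0.098 0.099 0.099 0.1   0.101] [ 0.567 -0.143  0.092] [ 0.606 -0.088  0.2  ]
top 59 lowest dark [0.099 0.1   0.101 0.105 0.109 0.113 0.116 0.123] [ 0.571 -0.122  0.099] [ 0.583 -0.089  0.191]
```

View pics/side3.png

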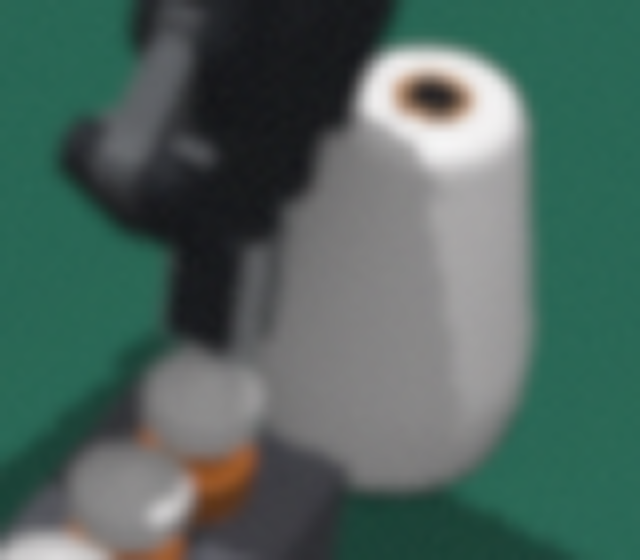

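The fingertip at about (225,345) is now roughly 1 cm above the first cap at (200,375), so the camera-measured height holds up. I'll shift a few mm towards the cap's centre and lower slowly, watching the force.

Emit:
{"name": "arm_command", "arguments": {"motion": [[[0,0,0,0.0025,-0.001,0,0],[0,0,0,0,0,0.002,0],[0,0,0,0,0,0.002,0],[0,0,0,0,0,0.002,0],[0,0,0,0,0,0.001,0],[0,0,0,0,0,0.001,0],[0,0,0,0,0,0.001,0],[0,0,0,0,0,0.001,0],[0,0,0,0,0,0,0],[0,0,0,0,0,0,0]]]}}

```text
time_s: 6.55
ee_pos: [0.5936, -0.1156, 0.0518]
tool_rot: [[0.975, 0.224, -0.0], [0.224, -0.975, -0.0], [-0.0, 0.0, -1.0]]
force: [-0.1, -0.3, 0.9]
width: -0.0002
grasp_force: 0.0
```

```bash
python3 -c "
from h import *
tip(); caps()"
```

```text
[ 0.5936 -0.1156  0.0518] [-0.1 -0.3  0.9] -0.00015091237872529525
side 573 lowest dark [0.086 0.088 0.088 0.089 0.09  0.09  0.091 0.091] [ 0.569 -0.144  0.086] [ 0.608 -0.086  0.199]
top 57 lowest dark [0.09  0.096 0.097 0.099 0.103 0.104 0.106 0.111] [ 0.574 -0.112  0.09 ] [ 0.585 -0.088  0.18 ]
side 1 0 None
side 2 14 0.0781
side 3 14 0.079
side 4 15 0.0798
side 5 16 0.0786
top 1 0 None
top 2 3 0.0791
top 3 18 0.08
top 4 18 0.0797
top 5 21 0.0794
```

Tip is at about z≈0.081, just about to touch. I'll go down in 0.5–1 mm steps.

Emit:
{"name": "arm_command", "arguments": {"motion": [[[0,0,0,0,0,0.0005,0],[0,0,0,0,0,0.0005,0],[0,0,0,0,0,0.0005,0],[0,0,0,0,0,0.0005,0],[0,0,0,0,0,0.0005,0],[0,0,0,0,0,0.0005,0],[0,0,0,0,0,0,0],[0,0,0,0,0,0,0],[0,0,0,0,0,0,0],[0,0,0,0,0,0,0]]]}}

```text
time_s: 7.58
ee_pos: [0.5936, -0.1156, 0.0488]
tool_rot: [[0.975, 0.224, 0.0], [0.224, -0.975, -0.0], [0.0, 0.0, -1.0]]
force: [-1.2, -0.2, 1.2]
width: -0.0
grasp_force: 0.4
```

Emit:
{"name": "arm_command", "arguments": {"motion": [[[0,0,0,0,0,0.0005,0],[0,0,0,0,0,0.0005,0],[0,0,0,0,0,0.0005,0],[0,0,0,0,0,0.0005,0],[0,0,0,0,0,0.0005,0],[0,0,0,0,0,0,0],[0,0,0,0,0,0,0],[0,0,0,0,0,0,0],[0,0,0,0,0,0,0],[0,0,0,0,0,0,0]]]}}

```text
time_s: 8.42
ee_pos: [0.5935, -0.1156, 0.0462]
tool_rot: [[0.975, 0.224, -0.0], [0.224, -0.975, -0.0], [-0.0, 0.0, -1.0]]
force: [-0.1, 0.4, -0.5]
width: -0.0002
grasp_force: 0.1
```

```bash
python3 -c "
from h import *
tip()
p=eyes.read_camera('side'); save(p,'x.png')
cv2.imwrite('pics/side4.png',cv2.resize(p['color'][110:180,310:390,::-1],None,fx=8,fy=8,interpolation=cv2.INTER_CUBIC))"
```

```text
[ 0.5935 -0.1156  0.0462] [-0.1  0.4 -0.5] -0.00018827474029906377
side 562 lowest dark [0.081 0.083 0.083 0.084 0.085 0.085 0.085 0.086] [ 0.569 -0.143  0.081] [ 0.608 -0.088  0.196]
top 52 lowest dark [0.087 0.089 0.09  0.091 0.093 0.098 0.101 0.106] [ 0.574 -0.112  0.087] [ 0.585 -0.088  0.173]
```

View pics/side4.png

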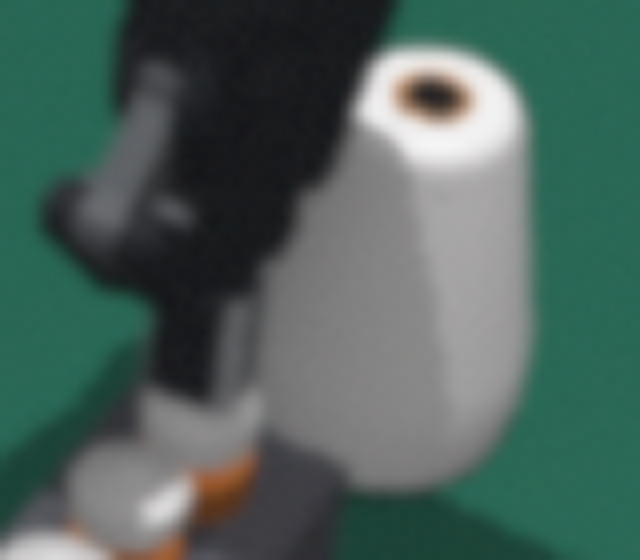

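The tip, lower edge near (200,390), is right at the cap's top at (200,395). I see no clear contact force yet, so I'll keep going down gently.

Emit:
{"name": "arm_command", "arguments": {"motion": [[[0,0,0,0,0,0.0005,0],[0,0,0,0,0,0.0005,0],[0,0,0,0,0,0.0005,0],[0,0,0,0,0,0.0005,0],[0,0,0,0,0,0.0005,0],[0,0,0,0,0,0,0],[0,0,0,0,0,0,0],[0,0,0,0,0,0,0],[0,0,0,0,0,0,0],[0,0,0,0,0,0,0]]]}}

```text
time_s: 9.4
ee_pos: [0.5936, -0.1155, 0.0445]
tool_rot: [[0.975, 0.224, 0.0], [0.224, -0.975, -0.0], [0.0, 0.0, -1.0]]
force: [-2.0, 0.7, 4.9]
width: 0.0001
grasp_force: 2.8
```

Emit:
{"name": "arm_command", "arguments": {"motion": [[[0,0,0,0,0,0.0005,0],[0,0,0,0,0,0.0005,0],[0,0,0,0,0,0.0005,0],[0,0,0,0,0,0,0],[0,0,0,0,0,0,0],[0,0,0,0,0,0,0],[0,0,0,0,0,0,0],[0,0,0,0,0,0,0],[0,0,0,0,0,0,0],[0,0,0,0,0,0,0]]]}}

```text
time_s: 10.23
ee_pos: [0.5937, -0.1156, 0.0443]
tool_rot: [[0.975, 0.224, 0.0], [0.224, -0.975, -0.001], [0.0, 0.001, -1.0]]
force: [-5.5, 0.5, 13.4]
width: -0.0001
grasp_force: 6.6
```

```bash
python3 -c "
from h import *
tip()
f=[]
for i in range(4): eyes.read_camera('top'); f.append(arm.get_state()['force'])
print(np.round(f,2))"
```

```text
[ 0.5937 -0.1156  0.0443] [-5.5  0.5 13.4] -9.131636531668453e-05
side 559 lowest dark [0.083 0.083 0.083 0.084 0.084 0.084 0.084 0.085] [ 0.569 -0.144  0.083] [ 0.608 -0.088  0.194]
top 54 lowest dark [0.086 0.087 0.091 0.095 0.095 0.097 0.1   0.101] [ 0.574 -0.113  0.086] [ 0.585 -0.088  0.17 ]
[[-5.380e+00 -1.000e-02  1.339e+01]
 [-5.370e+00  8.300e-01  1.233e+01]
 [-3.570e+00  8.400e-01  1.361e+01]
 [-5.690e+00  1.500e-01  1.326e+01]]
```

At a reported z of 0.0443 the stop pushes back with 13 N. That puts the real tip at about 74 mm, so the first cap should be home. I'll lift 12 mm, move over cap 2 and check.

Emit:
{"name": "arm_command", "arguments": {"motion": [[[0,0,0,0,0,-0.004,0],[0,0,0,0,0,-0.004,0],[0,0,0,0,0,-0.004,0],[0,0,0,0,-0.008,0,0],[0,0,0,0,-0.009,0,0],[0,0,0,0,-0.009,0,0],[0,0,0,0,-0.007,0,0],[0,0,0,0,0,0,0],[0,0,0,0,0,0,0],[0,0,0,0,0,0,0]]]}}

```text
time_s: 11.37
ee_pos: [0.5862, -0.0836, 0.0542]
tool_rot: [[0.975, 0.224, -0.0], [0.224, -0.975, -0.0], [-0.0, 0.0, -1.0]]
force: [-0.3, -0.8, -0.2]
width: -0.0001
grasp_force: 0.0
```

```bash
python3 -c "
from h import *
tip();caps()
p=eyes.read_camera('side')
cv2.imwrite('pics/side5.png',cv2.resize(p['color'][110:200,290:390,::-1],None,fx=6,fy=6,interpolation=cv2.INTER_CUBIC))"
```

```text
[ 0.5862 -0.0836  0.0542] [-0.3 -0.8 -0.2] -5.206264681575688e-05
side 591 lowest dark [0.085 0.087 0.089 0.09  0.091 0.092 0.092 0.092] [ 0.562 -0.111  0.085] [ 0.602 -0.056  0.2  ]
top 34 lowest dark [0.099 0.103 0.104 0.104 0.109 0.115 0.127 0.131] [ 0.568 -0.077  0.099] [ 0.579 -0.057  0.149]
side 1 7 0.0738
side 2 4 0.0779
side 3 13 0.0788
side 4 13 0.0791
side 5 14 0.0788
top 1 0 None
top 2 0 None
top 3 2 0.0802
top 4 19 0.0797
top 5 21 0.079
```

View pics/side5.png

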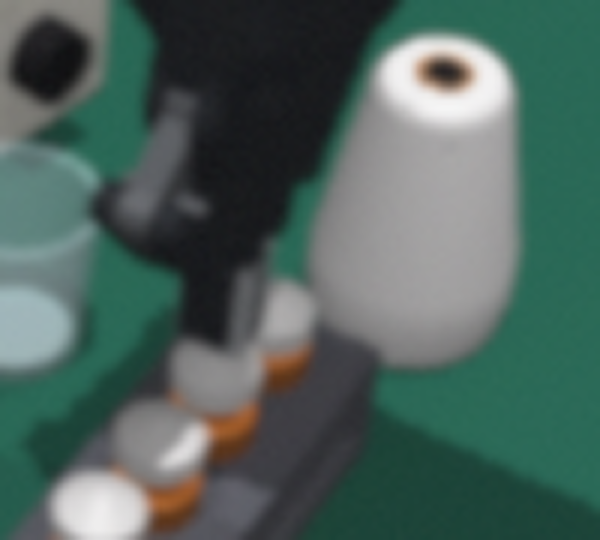

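The first cap at (283,310) is home: its top measures 73.8 mm. The others are still proud and the tip is over cap 2 at (215,375). I'll press cap 2 and then move over cap 3.

Emit:
{"name": "arm_command", "arguments": {"motion": [[[0,0,0,0,0,0.002,0],[0,0,0,0,0,0.002,0],[0,0,0,0,0,0.002,0],[0,0,0,0,0,0.0015,0],[0,0,0,0,0,0.0015,0],[0,0,0,0,0,0.0015,0],[0,0,0,0,0,0.001,0],[0,0,0,0,0,0,0],[0,0,0,0,0,0,0],[0,0,0,0,0,0,0]]]}}

```text
time_s: 12.45
ee_pos: [0.5864, -0.0836, 0.0443]
tool_rot: [[0.975, 0.224, 0.0], [0.224, -0.975, -0.001], [0.0, 0.001, -1.0]]
force: [-3.3, -0.1, 11.3]
width: 0.0002
grasp_force: 5.4
```

Emit:
{"name": "arm_command", "arguments": {"motion": [[[0,0,0,0,0,-0.004,0],[0,0,0,0,0,-0.004,0],[0,0,0,0,0,-0.004,0],[0,0,0,0,-0.008,0,0],[0,0,0,0,-0.009,0,0],[0,0,0,0,-0.009,0,0],[0,0,0,0,-0.008,0,0],[0,0,0,0,0,0,0],[0,0,0,0,0,0,0],[0,0,0,0,0,0,0]]]}}

```text
time_s: 13.28
ee_pos: [0.5786, -0.0504, 0.0547]
tool_rot: [[0.975, 0.224, -0.0], [0.224, -0.975, -0.0], [-0.0, 0.0, -1.0]]
force: [0.8, -0.3, 0.2]
width: -0.0002
grasp_force: 0.0
```

```bash
python3 -c "
from h import *
caps()"
```

```text
side 1 11 0.0727
side 2 9 0.0738
side 3 4 0.078
side 4 12 0.0794
side 5 14 0.0792
top 1 0 None
top 2 0 None
top 3 0 None
top 4 1 0.0789
top 5 21 0.0788
```

Caps 1 and 2 are home. Next is cap 3, then cap 4.

Emit:
{"name": "arm_command", "arguments": {"motion": [[[0,0,0,0,0,0.002,0],[0,0,0,0,0,0.002,0],[0,0,0,0,0,0.002,0],[0,0,0,0,0,0.0015,0],[0,0,0,0,0,0.0015,0],[0,0,0,0,0,0.0015,0],[0,0,0,0,0,0.0015,0],[0,0,0,0,0,0,0],[0,0,0,0,0,0,0],[0,0,0,0,0,0,0]]]}}

```text
time_s: 14.22
ee_pos: [0.5788, -0.0507, 0.0443]
tool_rot: [[0.975, 0.224, 0.0], [0.224, -0.975, -0.001], [0.0, 0.001, -1.0]]
force: [-2.8, -1.9, 10.9]
width: 0.0002
grasp_force: 5.6
```

Emit:
{"name": "arm_command", "arguments": {"motion": [[[0,0,0,0,0,-0.004,0],[0,0,0,0,0,-0.004,0],[0,0,0,0,0,-0.004,0],[0,0,0,0,-0.008,0,0],[0,0,0,0,-0.009,0,0],[0,0,0,0,-0.009,0,0],[0,0,0,0,-0.008,0,0],[0,0,0,0,0,0,0],[0,0,0,0,0,0,0],[0,0,0,0,0,0,0]]]}}

```text
time_s: 15.05
ee_pos: [0.571, -0.0172, 0.0547]
tool_rot: [[0.975, 0.224, -0.0], [0.224, -0.975, -0.0], [-0.0, 0.0, -1.0]]
force: [0.0, 0.1, -0.2]
width: -0.0003
grasp_force: 0.0
```

```bash
python3 -c "
from h import *
caps()"
```

```text
side 1 12 0.0733
side 2 14 0.0732
side 3 12 0.0736
side 4 1 0.0775
side 5 14 0.0787
top 1 0 None
top 2 0 None
top 3 0 None
top 4 0 None
top 5 1 0.0781
```

Emit:
{"name": "arm_command", "arguments": {"motion": [[[0,0,0,0,0,0.002,0],[0,0,0,0,0,0.002,0],[0,0,0,0,0,0.002,0],[0,0,0,0,0,0.0015,0],[0,0,0,0,0,0.0015,0],[0,0,0,0,0,0.0015,0],[0,0,0,0,0,0.0015,0],[0,0,0,0,0,0,0],[0,0,0,0,0,0,0],[0,0,0,0,0,0,0]]]}}

```text
time_s: 15.98
ee_pos: [0.5712, -0.0176, 0.0443]
tool_rot: [[0.975, 0.224, 0.0], [0.224, -0.975, -0.001], [0.0, 0.001, -1.0]]
force: [-2.3, -1.2, 12.0]
width: 0.0002
grasp_force: 5.8
```

Emit:
{"name": "arm_command", "arguments": {"motion": [[[0,0,0,0,0,-0.004,0],[0,0,0,0,0,-0.004,0],[0,0,0,0,0,-0.004,0],[0,0,0,0,-0.008,0,0],[0,0,0,0,-0.008,0,0],[0,0,0,0,-0.008,0,0],[0,0,0,0,-0.008,0,0],[0,0,0,0,0,0,0],[0,0,0,0,0,0,0],[0,0,0,0,0,0,0]]]}}

```text
time_s: 16.82
ee_pos: [0.5638, 0.014, 0.0547]
tool_rot: [[0.975, 0.224, -0.0], [0.224, -0.975, -0.0], [-0.0, 0.0, -1.0]]
force: [0.2, -0.1, -0.4]
width: 0.0002
grasp_force: 0.0
```

```bash
python3 -c "
from h import *
caps()"
```

```text
side 1 11 0.0733
side 2 12 0.0742
side 3 14 0.0731
side 4 13 0.0741
side 5 5 0.0785
top 1 0 None
top 2 0 None
top 3 0 None
top 4 0 None
top 5 0 None
```

Four caps are home. Now the last one, and then I'll move clear straight up.

Emit:
{"name": "arm_command", "arguments": {"motion": [[[0,0,0,0,0,0.002,0],[0,0,0,0,0,0.002,0],[0,0,0,0,0,0.002,0],[0,0,0,0,0,0.0015,0],[0,0,0,0,0,0.0015,0],[0,0,0,0,0,0.0015,0],[0,0,0,0,0,0.0015,0],[0,0,0,0,0,0,0],[0,0,0,0,0,0,0],[0,0,0,0,0,0,0]]]}}

```text
time_s: 17.75
ee_pos: [0.564, 0.0137, 0.0443]
tool_rot: [[0.975, 0.224, 0.0], [0.224, -0.975, -0.001], [0.0, 0.001, -1.0]]
force: [-3.4, -1.5, 12.1]
width: -0.0001
grasp_force: 5.9
```

Emit:
{"name": "arm_command", "arguments": {"motion": [[[0,0,0,0,0,-0.004,0],[0,0,0,0,0,-0.004,0],[0,0,0,0,0,-0.006,0],[0,0,0,0,0,0,0],[0,0,0,0,0,0,0],[0,0,0,0,0.006,0,0],[0,0,0,0,0.008,0,0],[0,0,0,0,0.008,0,0],[0,0,0,0,0,0,0],[0,0,0,0,0,0,0]]]}}

```text
time_s: 18.58
ee_pos: [0.5688, -0.0086, 0.0565]
tool_rot: [[0.975, 0.222, -0.0], [0.222, -0.975, -0.0], [-0.0, 0.0, -1.0]]
force: [0.1, 0.5, -0.8]
width: 0.0001
grasp_force: 0.0
```

```bash
python3 -c "
from h import *
caps()"
```

```text
side 1 12 0.0729
side 2 10 0.0734
side 3 15 0.0738
side 4 0 None
side 5 13 0.0735
top 1 0 None
top 2 0 None
top 3 0 None
top 4 0 None
top 5 0 None
```

All five are home. I'll rise clear and check everything once more.

Emit:
{"name": "arm_command", "arguments": {"motion": [[[0,0,0,0,0,-0.01,0],[0,0,0,0,0,-0.015,0],[0,0,0,0,0,-0.02,0],[0,0,0,0,0,-0.02,0],[0,0,0,0,0,-0.02,0],[0,0,0,0,0,-0.02,0],[0,0,0,0,0,-0.02,0],[0,0,0,0,0,-0.01,0],[0,0,0,0,0,0,0],[0,0,0,0,0,0,0]]]}}

```text
time_s: 19.52
ee_pos: [0.5686, -0.0072, 0.192]
tool_rot: [[0.975, 0.224, 0.001], [0.224, -0.975, -0.0], [0.001, 0.0, -1.0]]
force: [0.5, -0.2, -0.9]
width: -0.0
grasp_force: 0.0
```

```bash
python3 -c "
from h import *
caps()
p=eyes.read_camera('side'); w=pts(p)
for n in ['cone_mid','flask_mid','marker','dish','beaker','stopper']:
    r=eyes.regions_of(n,p)
    if r: print(n,round(r[0]['confidence'],2),np.nanmedian(w[r[0]['mask']],0).round(3))
"
```

```text
side 1 12 0.073
side 2 12 0.0727
side 3 13 0.074
side 4 16 0.0732
side 5 12 0.0738
top 1 0 None
top 2 0 None
top 3 0 None
top 4 0 None
top 5 10 0.0741
cone_mid 0.74 [ 0.593 -0.191  0.057]
flask_mid 0.69 [0.536 0.11  0.061]
marker 0.64 [ 0.486 -0.039  0.01 ]
dish 0.9 [0.657 0.028 0.009]
beaker 0.79 [ 0.681 -0.103  0.042]
stopper 0.72 [ 0.641 -0.028  0.024]
```

```bash
python3 -c "
from plant import ticket
print(ticket.finish_job())"
```

```text
the job is handed in; nothing more can be done
None
```

All five caps were pressed home one at a time from the cone's end, each with a small hop (about 1 cm) to the next instead of a continuous slide, the loose things measured where they started, the arm is clear, and the job is handed in (no verdict was returned).

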